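# Index the thawing-flask swing arm one hole towards the pistolets

## Robot

A 6-joint arm with a two-finger parallel gripper is mounted at the origin on the work surface. World frame = base frame: x ahead of the robot, y to its left, z up, the work surface at z = 0. Lengths are in m, angles in degrees, forces in N, time in s.
With the tool pointing down it reaches from about 0.4 to 0.825 m from the base axis. Payload 7 kg.
Tool frame: the origin (TCP) lies midway between the tips of the shut fingers; the grasp point (between the pads) lies r.pinch_z behind it (r.pinch_z is the distance from the TCP to the grasp point, in m); z points along the fingers, y is the line along which they close (so a half turn about z gives the same grasp; the last joint's range is limited). The gripper opens to 88 mm and grips with 3 to 60 N. Pads are 19 mm wide; open, the fingers measure 130 mm over their backs; the gripper's body (78 mm by 193 mm) begins 47 mm behind the grasp point.
Start: joints at [86.58, 20.546, 0.682, 0, -70.136, -16.507], TCP at [0.23, 0.635, 0.227] pointing down, gripper open.
Joint ranges: [-176.03, 176.03], [-82.01, 121.73], [-58.28, 71.71], [-173.87, 95.51], [-174.79, -0.11], [-173.66, 173.66]. Speed limits (degrees/s): [136.94, 136.94, 172.46, 180, 180, 180].

## Interface

Orientations are given as [roll, pitch, yaw] about the fixed x, y, z axes, in that order (R = Rz(yaw) Ry(pitch) Rx(roll)).
In Python, from plant import r, optics, job gives the robot as it stands.
- The arm moves only by the shell command python3 -m crank 'ROWS' [FORCE]. ROWS is JSON, a list of rows, each an object with "xyz": the shift along the tool's x, y, z in units of 30 mm (1.0 is 30 mm), a list of three; "delta_rot": the turn, a rotation vector about the tool's x, y, z in degrees, a list of three; "claw": the closure, from 0 (fully open) to 1 (shut). A call has 1 to 20 rows; each row is the pose to reach, as a shift and turn from the pose commanded when the call began, along the tool's axes at that moment; what a row does not reach only later rows make up. A row lasts 1/8 s, in which the tool goes at most 62.5 mm and 10.7 degrees, less where a joint would pass 70% of its speed; a pose out of reach is approached as far as the arm can. A call with a gripper value outside its range is refused whole. The fingers move at their own pace and stop on an object; FORCE is the grip in N (left out, the last holds). Time passes only in rows, so rows that repeat a pose let the fingers close. It gives the time, the measured TCP pose, the force, the opening and the grip force at its end, in the units of the state.
- r.get_state(): the state, without advancing time (a new reading comes with each control period).
- optics.capture(name): name is "scene" or "side" or "wrist"; returns a dict with "img" (384x512x3 uint8, blue, green, red), "fovy" (degrees; the focal length in pixels is half the picture's height over the tangent of half this angle, whatever the lens; pixels are square), "cx", "cy" (the principal point, pixels), "dist" ([k1, k2, p1, p2, k3] as OpenCV has them; the pictures are not rectified), "eye" and "rotation" of the camera in the world; the wrist camera has in their place "hand_eye" (4x4, takes a point from camera to tool coordinates, whose origin is the TCP and whose axes are the flange's). Camera axes: x right, y up, looking along -z (the intrinsics and any distortion apply to the point x, -y, -z); pixel columns grow to the right and rows downward; lengths in m; the calibration is good to about 2 mm. A picture is of the moment at which its call begins: read the wrist's pose just before it. There is no depth.
- job.close_job(): hands the job in; it is judged then, once.
The state is a dict: "time_s": time; "joints": joint angles; "qd": joint speeds; "joint_torque": joint torques, N m; "tcp_pos": TCP position; "eef_rot": TCP orientation; "contact_force": force on the tool from outside, world axes, zero at the start; "moment": the same for the moment, N m; "gripper_width": finger opening in m; "gripper_force": force on a finger pad.
Only numpy, scipy, OpenCV 4.12 (cv2) and the standard library are available. Lean on these libraries where they do the work, as an engineer would, in place of code of your own. Each camera call takes 0.05 s, during which the arm holds its last target. There are 200 camera calls.

## Task

Bring the straw-thawing flask nearer to the insemination pistolets: hook a fingertip under the pull ring of the swing arm's spring index pin, lift the pin out of its hole, swing the arm one hole towards the pistolets standing in the bench and let the pin drop fully home in that hole. Do not clamp the ring between the fingers or force the arm against its pin; the flask stays seated in its holder, and the pistolets and everything else on the bench are left alone.

Things in the scene. Friction and masses are not known exactly. Their poses are not given: they have to be found in the camera images.
- mount: steel mount of the swing arm, bolted to the bench; fixed. Origin: on the bench (under the middle of the 110 mm round flange), on the arm's upright pivot axis; z up; x points along the arm as it stands when joint swing reads 0, i.e. outwards, roughly away from the robot. Pivot nut: highest point over the pivot, z 98 mm.
- plate_hole (a point): middle hole of the mount's horizontal index plate, on the plate's top face (z 60 mm, plate 10 mm thick): the hole the pin starts in. Five 13 mm through holes lie on a 130 mm radius about the pivot, 15 degrees (0.262 rad, 34 mm) apart: at -30, -15, 0, +15 and +30 degrees from the mount's x.
- swing (a joint): angle of the arm about the pivot (rad): 0 at the start, in the middle hole; positive anticlockwise seen from above (to the robot's left); 0.262 per hole; end stops at +-0.615. It stays where it is left (friction 0.25 N m); play +-0.012 with the pin home. Arm: grey flat bar 40 mm wide, z 66 to 76 mm, with the plunger at 130 mm and the holder cup at 270 mm from the pivot.
- plunger (a joint): how far the index pin is pulled up (m): 0 home in a hole, clear of the hole from 0.010 (let down between holes it rides on the plate at about 0.010), stop at 0.016. Its spring pushes down with 6 N at 0, 10 N at 0.016, and snaps it into a hole it comes over. Round-nosed 10 mm pin, upright, 130 mm from the pivot on the arm's middle line; barrel 24 mm across, top at z 108 mm.
- ring_bar (a point): middle of the top bar of the pull ring, a rigid D-ring of 6 mm round steel on the pin. Inside 52 mm wide (top straight for 38) and 42 mm high; it faces along the arm, so a fingertip goes in outwards from the pivot's side. It leans outwards 40 degrees: pin home, the level top bar (its centre line) is 161 mm from the pivot, 161 mm above the bench; the ring's foot is over the pin at 124 mm.
- holder_floor (a point): middle of the inner floor of the holder cup at the end of the arm, 270 mm from the pivot, 15 mm above the bench; steel cup 104 mm across outside, its rim 82 mm above the bench.
- flask: the straw-thawing flask, 90 mm steel flask with black lid, 132 mm high, about 0.6 kg, standing loose in the holder cup. Origin: centre of its underside.
- well: the pistolets: six thin steel rods with round knobs, standing in a steel-rimmed 72 mm hole in the bench on the left or the right of the mount; 210 mm high, spread within 65 mm of the hole's centre. Fixed. Origin: centre of the hole at bench level. The arm is to be swung towards this side.
- carton: white carton 140 x 100 x 75 mm, loose, on the other side. Origin: centre of its underside.
- phone: phone in a blue case lying flat, 160 x 84 x 14 mm, loose. Origin: centre of its underside.
- scissors: steel scissors lying flat, about 175 mm long, loose. Origin: underside, near the pivot screw.

How it is judged (in metres and radians):
On the way, in this order (a step that is already met when the one before it is completed fails the run):
1. the pin is lifted clear of its hole by the ring (value of joint plunger above 0.0095 m), for 0.1 s.
2. the arm has been swung to the next hole on the pistolets' side (((world y of well above 0 m and value of joint swing between 0.232 and 0.292 rad) or (world y of well below 0 m and value of joint swing between -0.292 and -0.232 rad))), for 0.1 s.
At the end, for the whole second after the job is handed in: the arm stands one hole (15 degrees, within 1.4) from its start on the side of the pistolets, the pin home in that hole to within 2 mm, the arm at rest, the flask upright on the floor of its holder within 8 mm; carton, phone and scissors within 15 mm of where they were (((world y of well above 0 m and value of joint swing between 0.237 and 0.287 rad) or (world y of well below 0 m and value of joint swing between -0.287 and -0.237 rad)) and value of joint plunger below 0.002 m and velocity of joint swing between -0.05 and 0.05 rad/s and distance between flask and holder_floor below 0.008 m and angle between flask's own z axis and vertical below 0.1 rad and distance of each of carton, phone, scissors from where it was at the start of the episode below 0.015 m); the robot touches nothing.
It fails at once if the ring is clamped or the mechanism is forced (more than 40 N from the fingers) (contact force between the fingers and mount above 40 N).
It fails at once if the flask is lifted or tipped out of its holder (distance between flask and holder_floor above 0.012 m or angle between flask's own z axis and vertical above 0.2 rad).
It fails at once if the pistolets are struck (contact force between any of the fingers, the arm and well above 2 N).
It fails at once if the carton, the phone or the scissors are moved by more than 15 mm or lifted (distance of any of carton, phone, scissors from where it was at the start of the episode above 0.015 m).
It also fails if it takes over 51 s, if anything falls off the work surface, if the arm or the gripper's body presses on something with over 40 N, if the wrist force passes 120 N, or if a joint passes its speed limit or range.

## Working session

There is one attempt and no reset: what is moved stays moved. The work goes in short steps, Python scripts to look and compute and a shell command to move; the robot and the scene stay as the last step left them, time stands still between calls to the robot, and variables do not carry over. Pictures are saved under pics/ and viewed, at most 10 in all, crops included, and the job is handed in when it is done.

```bash
mkdir -p pics; python3 - <<'E'
from plant import r,optics
import cv2,json
print(r.get_state(), r.pinch_z)
for n in ["scene","side"]:
    d=optics.capture(n); cv2.imwrite(f"pics/{n}0.png",d.pop("img")); print(n,d)
E
```

```text
{'time_s': 0.0, 'joints': array([ 8.65795332e+01,  2.05918480e+01,  6.33302538e-01, -1.79144970e-02,
       -7.01372466e+01, -1.65089723e+01]), 'qd': array([-0.08238844,  0.03622723, -0.02484346,  0.01373271,  0.06312843,
        0.17339676]), 'joint_torque': array([-2.18263383e-03, -5.82717276e+01,  2.93053025e+01,  6.99723065e+00,
        6.76953845e-03, -1.62989627e-04]), 'tcp_pos': array([0.22993086, 0.63410266, 0.2256214 ]), 'eef_rot': array([ 1.79903371e+02, -1.10766407e-02, -1.99355306e+01]), 'contact_force': array([ 0.54906755, -0.57233051,  0.01361987]), 'moment': array([ 0.00065683, -0.02443532, -0.00990699]), 'gripper_force': 0.0, 'gripper_width': 0.087604093088636} 0.0188
scene {'fovy': 44.73689540895897, 'cx': 259.62879454553985, 'cy': 186.6693620601431, 'dist': array([-0.0638453,  0.       ,  0.       ,  0.       ,  0.       ]), 'eye': array([ 1.2094183 , -0.57804595,  1.29077106]), 'rotation': array([35.22580436, -0.32142426, 46.76238333])}
side {'fovy': 43.757238935149125, 'cx': 257.73882239289566, 'cy': 189.24713807104968, 'dist': array([-0.11027284,  0.        ,  0.        ,  0.        ,  0.        ]), 'eye': array([ 0.25158533, -1.06947018,  0.86886485]), 'rotation': array([ 56.66305629,  -1.05853923, -17.03270068])}
```

View pics/scene0.png

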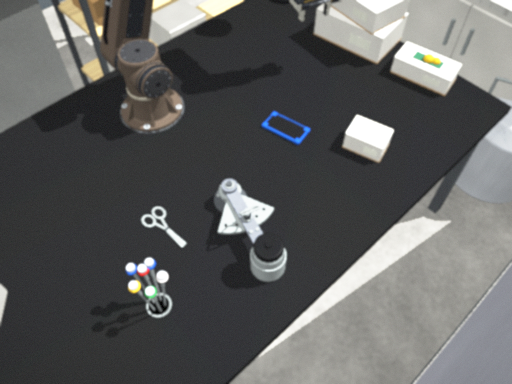

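View pics/side0.png

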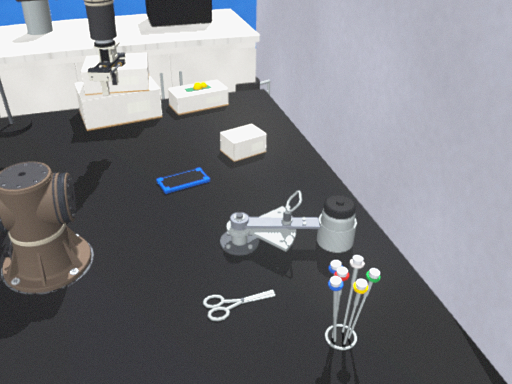

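The scene picture shows the mount (nut ~(230,185)), the flask lid ~(267,243) and the pistolets' hole ~(158,305). In the side picture these are at (239,217), (341,203) and (341,337). The pistolets are on the right (−y). Next I'll enlarge the mechanism.

```bash
cat > h.py <<'E'
import numpy as np,cv2
from scipy.spatial.transform import Rotation as Ro
C={'scene':(44.73689540895897,259.62879454553985,186.6693620601431,-0.0638453,[1.2094183,-0.57804595,1.29077106],[35.22580436,-0.32142426,46.76238333]),
'side':(43.757238935149125,257.73882239289566,189.24713807104968,-0.11027284,[0.25158533,-1.06947018,0.86886485],[56.66305629,-1.05853923,-17.03270068])}
def K(c): f=192/np.tan(np.radians(c[0]/2)); return np.array([[f,0,c[1]],[0,f,c[2]],[0,0,1.]])
def ray(n,p):
    c=C[n]; u=cv2.undistortPoints(np.array([[p]],float),K(c),np.array([c[3],0,0,0,0]))[0,0]
    return np.array(c[4]),Ro.from_euler('xyz',c[5],degrees=True).as_matrix()@np.array([u[0],-u[1],-1])
def atz(n,p,z):
    e,d=ray(n,p); return e+d*(z-e[2])/d[2]
def tri(ps):
    A=np.zeros((3,3));b=np.zeros(3)
    for n,p in ps:
        e,d=ray(n,p);d=d/np.linalg.norm(d);M=np.eye(3)-np.outer(d,d);A+=M;b+=M@e
    return np.linalg.solve(A,b)
def proj(n,P):
    c=C[n];R=Ro.from_euler('xyz',c[5],degrees=True).as_matrix()
    q=(np.atleast_2d(P)-np.array(c[4]))@R*np.array([1,-1,-1])
    return cv2.projectPoints(q,np.zeros(3),np.zeros(3),K(c),np.array([c[3],0,0,0,0]))[0][:,0]
E
python3 - <<'E'
import cv2,numpy as np
from h import *
a=cv2.imread('pics/scene0.png')[170:285,205:300]; b=cv2.imread('pics/side0.png')[185:260,210:365]
f=lambda x,s:cv2.resize(x,None,fx=s,fy=s,interpolation=cv2.INTER_CUBIC)
a=f(a,4);b=f(b,4)  # 380x460 ; 620x300
a=f(a,0.0+1) 
o=np.zeros((600,800,3),np.uint8); o[:300,:620]=b; a2=f(cv2.imread('pics/scene0.png')[178:252,208:292],4); o[302:598,:336]=a2
cv2.imwrite('pics/crop1.png',o)
for n,p,z in [('scene',(230,185),.098),('side',(239,217),.098),('scene',(267,243),.147),('side',(341,203),.147),('scene',(158,305),0),('side',(341,337),0)]: print(n,atz(n,p,z))
E
```

```text
scene [ 0.53235076 -0.05980042  0.098     ]
side [ 0.5199733  -0.06963147  0.098     ]
scene [ 0.77841997 -0.13596339  0.147     ]
side [ 0.77968658 -0.14635271  0.147     ]
scene [ 0.65489121 -0.44935608  0.        ]
side [ 0.65745337 -0.44804185  0.        ]
```

View pics/crop1.png

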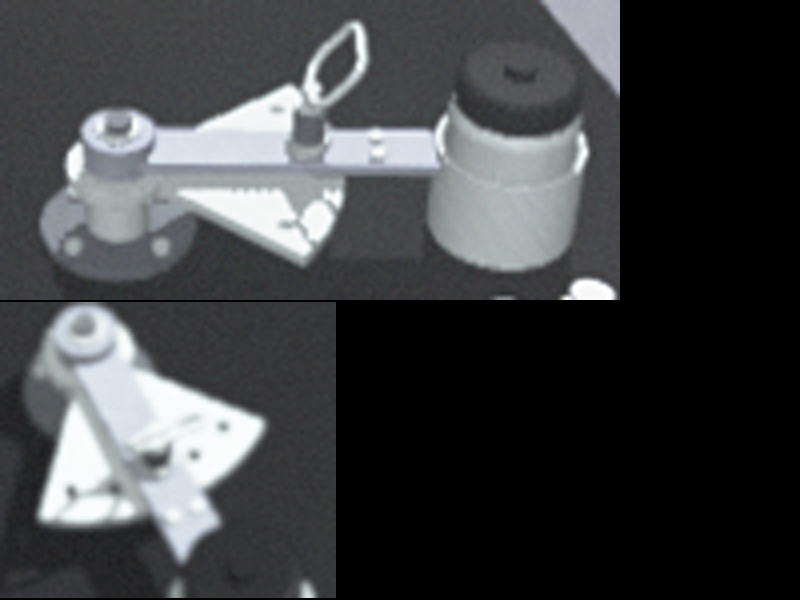

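```bash
cat > fit.py <<'E'
from h import *
from scipy.optimize import least_squares
obs=[('side',(239.5,214.2),0,.098),('scene',(228.5,183),0,.098),('side',(340.2,203),.27,.147),('scene',(267.25,245),.27,.147)]
def pt(v,rr,s,z): # along arm rr, left s
    c,q=np.cos(v[2]),np.sin(v[2]); return np.array([v[0]+rr*c-s*q,v[1]+rr*q+s*c,z])
v=least_squares(lambda v:np.concatenate([proj(n,pt(v,rr,0,z))[0]-p for n,p,rr,z in obs]),[.53,-.065,-.3]).x
def ringpts(v,l=0.):
    P=[]
    f=np.array([.124,.161-.045*np.cos(np.radians(40))-0.0])
    t=np.array([.161,.161])
    d=(t-f); L=np.linalg.norm(d); d/=L
    for s,h in [(-.019,1),(.019,1),(.029,.78),(.029,.35),(.019,.1),(0,0),(-.019,.1),(-.029,.35),(-.029,.78),(-.019,1)]:
        q=f+d*L*h; P.append(pt(v,q[0],s,q[1]+l))
    return np.array(P)
E
python3 - <<'E'
from fit import *
print(v, np.degrees(v[2]))
for n,p,rr,z in obs: print(n,proj(n,pt(v,rr,0,z))[0]-p)
print('ring',pt(v,.161,0,.161))
o=np.zeros((600,800,3),np.uint8)
for n,(x,y,w,h),oy in [('side',(225,185,130,60),0),('scene',(208,178,84,56),310)]:
    im=cv2.resize(cv2.imread(f'pics/{n}0.png')[y:y+h,x:x+w],None,fx=5,fy=5,interpolation=cv2.INTER_CUBIC)
    g=lambda P:np.int32((proj(n,P)-[x,y]+.5)*5)
    cv2.polylines(im,[g(ringpts(v))],False,(0,0,255),1)
    cv2.polylines(im,[g([pt(v,.05,.02,.076),pt(v,.22,.02,.076),pt(v,.22,-.02,.076),pt(v,.05,-.02,.076)])],True,(0,255,0),1)
    o[oy:oy+im.shape[0],:im.shape[1]]=im
cv2.imwrite('pics/ov.png',o)
E
```

```text
[ 0.52424539 -0.05824873 -0.31121013] -17.83102711918915
side [-0.07856104  0.13342245]
scene [0.17583791 0.19060734]
side [ 0.46759455 -1.21651415]
scene [-0.83302199 -0.24547646]
ring [ 0.67751155 -0.10754868  0.161     ]
```

View pics/ov.png

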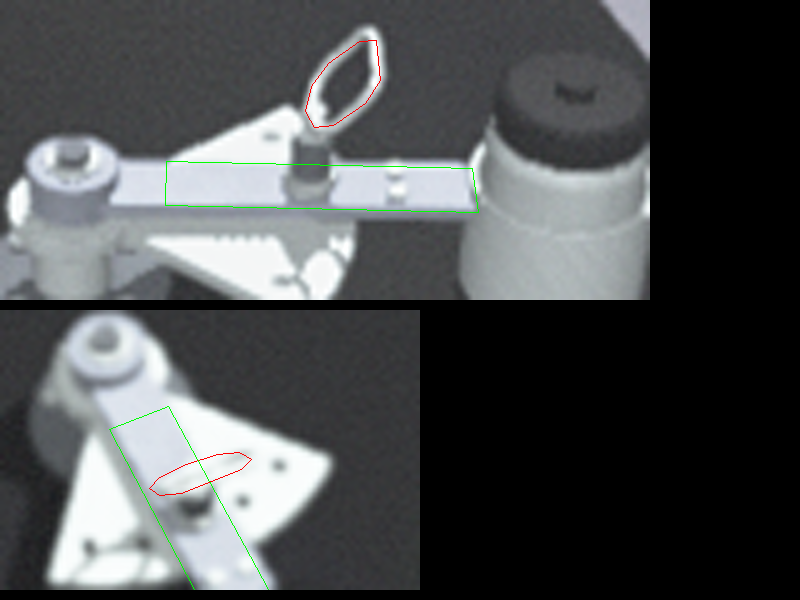

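The overlay agrees with the model to about 2 mm. The pivot is near (0.524,−0.058), the arm heads −17.8° and the ring bar is at (0.678,−0.108,0.161). I'll use the left finger in the ring, tilted 40° below horizontal along the ring's normal, with the other finger out to the right.

```bash
cat > plan.py <<'E'
from fit import *
from plant import r
def R(h,p): # heading, pitch below horizontal; tool x outward-up, y right
    h,p=np.radians(h),np.radians(p)
    z=np.array([np.cos(p)*np.cos(h),np.cos(p)*np.sin(h),-np.sin(p)]); y=np.array([np.sin(h),-np.cos(h),0])
    return np.c_[np.cross(y,z),y,z]
def go(T,Rt):
    s=r.get_state(); Rc=Ro.from_euler('xyz',s['eef_rot'],degrees=True).as_matrix()
    print('xyz',np.round(Rc.T@(T-s['tcp_pos'])/.03,2),'rot',np.round(np.degrees(Ro.from_matrix(Rc.T@Rt).as_rotvec()),1),'target',T.round(4),'now',s['tcp_pos'].round(4),s['eef_rot'].round(1),'F',s['contact_force'].round(1),'j',s['joints'].round(0),'t',s['time_s'])
def tcp(h,p,ins,below=.022,lat=0,v=v,off=.0545): # finger tip ins beyond ring plane
    c=pt(v,.161-below*np.sin(np.radians(40)),lat,.161-below*np.cos(np.radians(40)))
    M=R(h,p); return c+M[:,2]*ins+M[:,1]*off, M
E
python3 -c "
from plan import *
go(*tcp(-20,40,-.09)); go(tcp(-20,40,-.09)[0]+[0,0,.1],R(-20,90))"
```

```text
xyz [19.68 19.99  0.82] rot [ 0.1 50.   0.1] target [ 0.5806 -0.1309  0.202 ] now [0.2299 0.6342 0.2257] [179.9  -0.  -19.9] F [-0.4  0.4 -0.4] j [ 87.  21.   1.  -0. -70. -17.] t 0.1
xyz [19.68 19.99 -2.51] rot [ 0.1 -0.   0.1] target [ 0.5806 -0.1309  0.302 ] now [0.2299 0.6342 0.2257] [179.9  -0.  -19.9] F [-0.4  0.4 -0.4] j [ 87.  21.   1.  -0. -70. -17.] t 0.1
```

```bash
python3 -m crank '[{"xyz":[1,1,-2.5],"delta_rot":[0,0,0],"claw":0},{"xyz":[2,2.1,-2.5],"delta_rot":[0,0,0],"claw":0},{"xyz":[3.2,3.3,-2.5],"delta_rot":[0,0,0],"claw":0},{"xyz":[4.4,4.5,-2.5],"delta_rot":[0,0,0],"claw":0},{"xyz":[5.6,5.7,-2.5],"delta_rot":[0,0,0],"claw":0},{"xyz":[6.8,6.9,-2.5],"delta_rot":[0,0,0],"claw":0},{"xyz":[8,8.1,-2.5],"delta_rot":[0,0,0],"claw":0},{"xyz":[9.2,9.3,-2.5],"delta_rot":[0,0,0],"claw":0},{"xyz":[10.4,10.5,-2.5],"delta_rot":[0,0,0],"claw":0},{"xyz":[11.6,11.7,-2.5],"delta_rot":[0,0,0],"claw":0},{"xyz":[12.8,12.9,-2.5],"delta_rot":[0,0,0],"claw":0},{"xyz":[14,14.1,-2.5],"delta_rot":[0,0,0],"claw":0},{"xyz":[15.2,15.3,-2.5],"delta_rot":[0,0,0],"claw":0},{"xyz":[16.4,16.5,-2.5],"delta_rot":[0,0,0],"claw":0},{"xyz":[17.6,17.7,-2.5],"delta_rot":[0,0,0],"claw":0},{"xyz":[18.8,18.9,-2.5],"delta_rot":[0,0,0],"claw":0},{"xyz":[19.7,20,-2.5],"delta_rot":[0,0,0],"claw":0},{"xyz":[19.7,20,-2.5],"delta_rot":[0,0,0],"claw":0},{"xyz":[19.7,20,-2.5],"delta_rot":[0,0,0],"claw":0}]'
python3 -c "
from plan import *
go(*tcp(-20,40,-.09)); go(tcp(-20,40,-.09)[0]+[0,0,.1],R(-20,40))"
```

```text
time_s: 2.48
tcp_pos: [0.5809, -0.131, 0.301]
eef_rot: [180.0, 0.1, -20.0]
contact_force: [-0.4, -0.4, 0.1]
gripper_width: 0.088
gripper_force: 0.0
xyz [-0.01 -0.    3.3 ] rot [-0.  50.1  0. ] target [ 0.5806 -0.1309  0.202 ] now [ 0.5809 -0.131   0.301 ] [ 1.8e+02  1.0e-01 -2.0e+01] F [-0.4 -0.4  0.1] j [  6.  11.  -3.  -0. -76.  64.] t 2.475
xyz [-0.01 -0.   -0.03] rot [-0.  50.1  0. ] target [ 0.5806 -0.1309  0.302 ] now [ 0.5809 -0.131   0.301 ] [ 1.8e+02  1.0e-01 -2.0e+01] F [-0.4 -0.4  0.1] j [  6.  11.  -3.  -0. -76.  64.] t 2.475
```

```bash
python3 -m crank '[{"xyz":[0,0,0],"delta_rot":[0,10,0],"claw":0},{"xyz":[0,0,0],"delta_rot":[0,20,0],"claw":0},{"xyz":[0,0,0],"delta_rot":[0,30,0],"claw":0},{"xyz":[0,0,0],"delta_rot":[0,40,0],"claw":0},{"xyz":[0,0,0],"delta_rot":[0,50,0],"claw":0},{"xyz":[0,0,0],"delta_rot":[0,50,0],"claw":0},{"xyz":[0,0,0],"delta_rot":[0,50,0],"claw":0},{"xyz":[0,0,0],"delta_rot":[0,50,0],"claw":0}]'
python3 -c "
from plan import *
go(*tcp(-20,40,-.09)); go(tcp(-20,40,-.04)[0],R(-20,40))"
```

```text
time_s: 3.48
tcp_pos: [0.5802, -0.1238, 0.336]
eef_rot: [179.6, -47.0, -20.3]
contact_force: [-0.8, 0.2, 0.3]
gripper_width: 0.0876
gripper_force: 0.0
xyz [-3.2   0.2   3.11] rot [ 0.6  3.  -0.2] target [ 0.5806 -0.1309  0.202 ] now [ 0.5802 -0.1238  0.336 ] [179.6 -47.  -20.3] F [-0.8  0.2  0.3] j [ -8. -14. -58.  96. -10. -14.] t 3.475
xyz [-3.12  0.18  4.78] rot [ 0.6  3.  -0.2] target [ 0.6166 -0.144   0.1699] now [ 0.5802 -0.1238  0.336 ] [179.6 -47.  -20.3] F [-0.8  0.2  0.3] j [ -8. -14. -58.  96. -10. -14.] t 3.475
```

```bash
python3 -m crank '[{"xyz":[0,0,0],"delta_rot":[0,-10,0],"claw":0},{"xyz":[0,0,0],"delta_rot":[0,-17,0],"claw":0},{"xyz":[0,0,0],"delta_rot":[0,-17,0],"claw":0},{"xyz":[0,0,0],"delta_rot":[0,-17,0],"claw":0},{"xyz":[0,0,0],"delta_rot":[0,-17,0],"claw":0}]'
python3 -c "
from plan import *
go(*tcp(-20,57,-.06))"
```

```text
time_s: 4.1
tcp_pos: [0.5815, -0.1211, 0.3351]
eef_rot: [179.6, -29.8, -20.1]
contact_force: [-0.2, -0.6, 1.0]
gripper_width: 0.0875
gripper_force: 0.0
xyz [-1.21  0.28  4.71] rot [ 0.4  3.2 -0.1] target [ 0.6147 -0.1433  0.1945] now [ 0.5815 -0.1211  0.3351] [179.6 -29.8 -20.1] F [-0.2 -0.6  1. ] j [ 17.  -8. -35.  27. -42.  36.] t 4.1
```

```bash
python3 -m crank '[{"xyz":[-0.5,0.1,1.2],"delta_rot":[0,0,0],"claw":0},{"xyz":[-0.9,0.2,2.4],"delta_rot":[0,0,0],"claw":0},{"xyz":[-1.2,0.3,3.6],"delta_rot":[0,2,0],"claw":0},{"xyz":[-1.2,0.3,4.5],"delta_rot":[0,3,0],"claw":0},{"xyz":[-1.2,0.3,4.5],"delta_rot":[0,3,0],"claw":0},{"xyz":[-1.2,0.3,4.5],"delta_rot":[0,3,0],"claw":0}]'
python3 - <<'E'
from plan import *
from plant import optics
go(*tcp(-20,57,-.06)); go(*tcp(-20,45,-.06))
d=optics.capture('wrist'); im=d.pop('img'); print(d)
b=optics.capture('side')['img'][150:330,190:440]
o=np.zeros((560,800,3),np.uint8); o[:384,:512]=im; o[384:564,:250]=b[:176]; cv2.imwrite('pics/w1.png',o)
E
```

```text
time_s: 4.85
tcp_pos: [0.6097, -0.1472, 0.1983]
eef_rot: [179.3, -32.8, -20.1]
contact_force: [-0.5, -2.2, 0.6]
gripper_width: 0.0878
gripper_force: 0.0
xyz [ 0.02 -0.18  0.16] rot [ 0.8  0.2 -0.1] target [ 0.6147 -0.1433  0.1945] now [ 0.6097 -0.1472  0.1983] [179.3 -32.8 -20.1] F [-0.5 -2.2  0.6] j [ -5.   1. -56.  80.  -9.  -3.] t 4.85
xyz [-0.39 -0.18  0.21] rot [ 0.8 12.2 -0. ] target [ 0.6055 -0.1399  0.1866] now [ 0.6097 -0.1472  0.1983] [179.3 -32.8 -20.1] F [-0.5 -2.2  0.6] j [ -5.   1. -56.  80.  -9.  -3.] t 4.85
{'fovy': 71.11307718830666, 'cx': 258.5113863811392, 'cy': 189.66415076778134, 'dist': array([-0.0598177,  0.       ,  0.       ,  0.       ,  0.       ]), 'hand_eye': array([[ 6.75583552e-05,  9.69557580e-01,  2.44863420e-01,
         6.56065487e-02],
       [ 9.99999916e-01, -1.64375973e-04,  3.74958501e-04,
        -4.39377774e-04],
       [ 4.03793519e-04,  2.44863374e-01, -9.69557510e-01,
        -1.57852075e-01],
       [ 0.00000000e+00,  0.00000000e+00,  0.00000000e+00,
         1.00000000e+00]])}
```

View pics/w1.png

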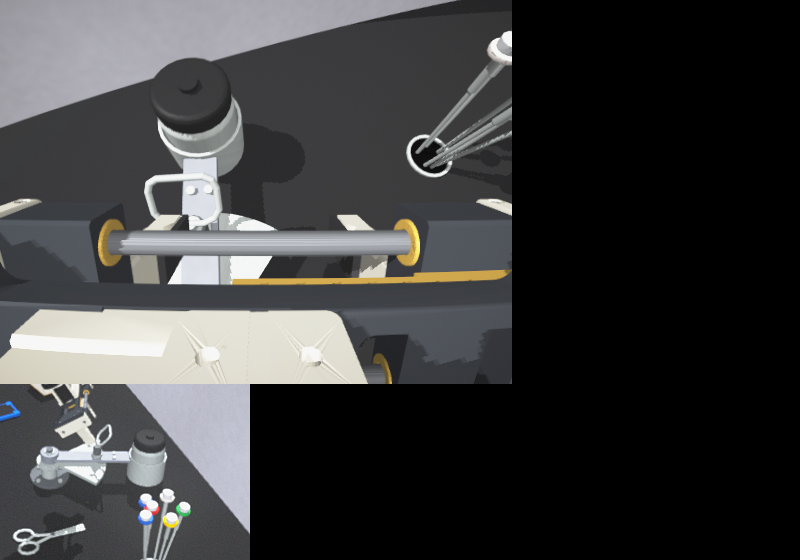

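The wrist view shows the left finger (165,240) in line with the ring (150–220,175–220). But joint 3 is near its limit, so I'll fit a kinematic model to find a comfortable posture.

```bash
cat > kin.py <<'E'
import numpy as np
from scipy.optimize import least_squares
from scipy.spatial.transform import Rotation as Ro
E=lambda a,x:Ro.from_euler(a,x,degrees=True).as_matrix()
D=[([86.58,20.592,.633,-.018,-70.137,-16.509],[.2299,.6341,.2256],[179.9,0,-19.94]),
([6,11,-3,0,-76,64],[.5809,-.131,.301],[180,.1,-20]),
([-8,-14,-58,96,-10,-14],[.5802,-.1238,.336],[179.6,-47,-20.3]),
([17,-8,-35,27,-42,36],[.5815,-.1211,.3351],[179.6,-29.8,-20.1]),
([-5,1,-56,80,-9,-3],[.6097,-.1472,.1983],[179.3,-32.8,-20.1])]
def fk(q,p,s4=-1):
    c0,h,L1,e,L2,k,d,Lt=p
    A=E('z',q[0])@E('y',q[1]); x=E('z',q[0])@[c0,0,h]+A@[e,0,L1]
    A=A@E('y',-q[2]); x=x+A@[L2,0,k]
    A=A@E('x',s4*q[3])@E('y',-q[4]); x=x+A@[Lt,-d,0]
    # tool: z=A x ; roll j6
    T=A@np.c_[[0,0,1],[0,-1,0],[1,0,0]]@E('z',q[5]+0)
    return x,T
if __name__=='__main__':
    for s4 in(1,-1):
        s=least_squares(lambda p:np.concatenate([(fk(q,p,s4)[0]-x)*(10 if i==0 else 1) for i,(q,x,o) in enumerate(D)]+[1e-3*(np.array(p)-[0,.3,.4,0,.4,0,.19,.25])]),[0,.3,.4,0,.4,0,.19,.25])
        print(s4,s.x.round(3),s.cost)
        for q,x,o in D: X,T=fk(q,s.x,s4); print((X-x).round(3),T[:,2].round(2),E('xyz',o)[:,2].round(2),T[:,0].round(2),E('xyz',o)[:,0].round(2))
E
python3 kin.py
```

```text
1 [ 0.258 -0.366  0.057  0.489 -0.243  0.405  0.192 -0.246] 0.008946696545981507
[ 0.    -0.001  0.   ] [ 0. -0. -1.] [-0. -0. -1.] [-0.23  0.97 -0.  ] [ 0.94 -0.34  0.  ]
[ 0.047  0.004 -0.006] [-0. -0. -1.] [-0.  0. -1.] [ 0.53 -0.85 -0.  ] [ 0.94 -0.34 -0.  ]
[-0.073  0.03  -0.04 ] [ 0.74  0.07 -0.67] [ 0.68 -0.26 -0.68] [ 0.08 -1.   -0.02] [ 0.64 -0.24  0.73]
[0.031 0.051 0.031] [ 0.29  0.4  -0.87] [ 0.46 -0.18 -0.87] [ 0.81 -0.59 -0.01] [ 0.81 -0.3   0.5 ]
[0.051 0.018 0.013] [ 0.53  0.11 -0.84] [ 0.5  -0.2  -0.84] [ 0.19 -0.98 -0.01] [ 0.79 -0.29  0.54]
-1 [ 0.007  0.191  0.596 -0.001  0.458  0.005  0.192  0.371] 5.03582605973199e-05
[0. 0. 0.] [-0. -0. -1.] [-0. -0. -1.] [-0.23  0.97 -0.  ] [ 0.94 -0.34  0.  ]
[ 0.001 -0.001 -0.003] [-0. -0. -1.] [-0.  0. -1.] [ 0.53 -0.85 -0.  ] [ 0.94 -0.34 -0.  ]
[ 0.002 -0.002  0.006] [ 0.69 -0.27 -0.67] [ 0.68 -0.26 -0.68] [ 0.01  0.93 -0.36] [ 0.64 -0.24  0.73]
[-0.004  0.001 -0.003] [ 0.46 -0.18 -0.87] [ 0.46 -0.18 -0.87] [0.88 0.01 0.47] [ 0.81 -0.3   0.5 ]
[-0.001  0.003 -0.004] [ 0.5  -0.2  -0.84] [ 0.5  -0.2  -0.84] [ 0.27  0.96 -0.07] [ 0.79 -0.29  0.54]
```

```bash
cat > ik.py <<'E'
from plan import *
import kin
from kin import E
P=[.007,.191,.596,-.001,.458,.005,.192,.371]
lo=np.array([-176.03,-82.01,-58.28,-173.87,-174.79,-173.66]);hi=np.array([176.03,121.73,71.71,95.51,-.11,173.66])
def fk(q):
    x,T=kin.fk([*q[:5],0],P,-1); return x,T@E('z',90-q[5])
def ik(T,M,q0):
    s=least_squares(lambda q:np.concatenate([(fk(q)[0]-T)*5,(fk(q)[1]-M).ravel()]),np.clip(q0,lo+.01,hi-.01),bounds=(lo,hi),x_scale=20.)
    return s.x,s.cost
def pose(h,p,roll,ins,below,vv,lift=0):
    M=R(h,p)@E('z',roll); c=pt(vv,.161-below*np.sin(np.radians(40)),0,.161+lift-below*np.cos(np.radians(40)))
    return c+M[:,2]*ins+M[:,1]*.0545,M
E
cat > s.py <<'E'
from ik import *
v2=v.copy(); v2[2]-=.262
seeds=[[0,10,-30,a,b,c] for a in(-120,-60,0,60) for b in(-20,-60) for c in(-90,0,90)]
for roll in(0,180,90,-90):
  for p in(42,50,58):
    for h in(-35,-20,-5,10):
      best=None
      for q0 in seeds:
        q,c=ik(*pose(h,p,roll,.018,.022,v),q0)
        if c<1e-5:
          ms=[]
          for a in [(-.05,.022,v,0),(.018,.013,v,.014),(.018,.013,v2,.014),(-.05,.022,v2,0)]:
            qq,cc=ik(*pose(h,p,roll,*a),q); ms.append(min((qq-lo).min(),(hi-qq).min()) if cc<1e-5 and abs(qq-q).max()<90 else -1)
          m=min(ms+[(q-lo).min(),(hi-q).min()])
          if best is None or m>best[0]: best=(m,q.round(0),np.round(ms,0))
      if best and best[0]>2: print(roll,p,h,best,flush=True)
E
timeout 550 python3 s.py
```

```text
0 42 10 (np.float64(9.940020822544966), array([-14.,  15., -19., -59., -20., 164.]), array([18., 17., 11., 12.]))
0 50 10 (np.float64(16.916411944939327), array([ -4.,  15., -22., -33., -17., 133.]), array([21., 18., 22., 25.]))
0 58 10 (np.float64(20.5301248044817), array([ -1.,  15., -23., -16., -21., 114.]), array([26., 23., 26., 29.]))
180 58 -35 (np.float64(9.09670044277847), array([  6.,  15., -48.,  86., -21., 147.]), array([11., 12., 10., 10.]))
180 58 10 (np.float64(3.4049356250030094), array([  12.,   11.,  -44.,   20.,   -4., -112.]), array([16., 11., 14., 19.]))
90 42 10 (np.float64(17.437631257616214), array([-15.,  15., -25., -74., -19.,  90.]), array([19., 17., 22., 24.]))
90 50 10 (np.float64(10.10061650999076), array([  0.,  13., -30., -38., -10.,  46.]), array([11., 10., 16., 18.]))
90 58 10 (np.float64(10.757728125770571), array([  6.,  12., -35., -11., -11.,  15.]), array([17., 13., 18., 21.]))
-90 42 10 (np.float64(10.620294276057413), array([   1.,   12.,  -22.,  -40.,  -11., -134.]), array([11., 11., 17., 18.]))
-90 50 10 (np.float64(5.480354394925513), array([   6.,   13.,  -27.,  -13.,  -11., -164.]), array([ 5.,  8., 17., 17.]))
-90 58 -35 (np.float64(12.570542400053128), array([  1.,  14., -46.,  79., -19.,  69.]), array([16., 15., 13., 14.]))
```

```bash
sed -i 's/for roll in.*/for roll in(180,-90):/; s/for p in.*/for p in(48,53,58):/; s/for h in.*/for h in(-50,-40,-30,-25):/; s/for a in(-120,-60,0,60) for b in(-20,-60) for c in(-90,0,90)/for a in(50,80) for b in(-20,-50) for c in(60,140)/' s.py; timeout 550 python3 s.py
```

```text
180 48 -50 (np.float64(3.3398704102506684), array([ 11.,  20., -48.,  91., -36., 125.]), array([11.,  9.,  3.,  8.]))
180 53 -50 (np.float64(12.318058645542713), array([ 13.,  19., -45.,  79., -33., 135.]), array([15., 15., 12., 12.]))
180 58 -50 (np.float64(16.676510693992768), array([ 15.,  19., -41.,  65., -32., 147.]), array([18., 20., 17., 17.]))
180 58 -40 (np.float64(11.873026130078244), array([ 10.,  17., -46.,  78., -25., 148.]), array([14., 15., 12., 12.]))
-90 48 -50 (np.float64(2.7295403981275257), array([  4.,  15., -49.,  92., -33.,  41.]), array([10.,  9.,  3.,  8.]))
-90 53 -50 (np.float64(12.280403568437606), array([  6.,  15., -46.,  79., -31.,  52.]), array([15., 15., 13., 12.]))
-90 58 -50 (np.float64(16.91235741828821), array([  9.,  16., -41.,  64., -30.,  65.]), array([20., 20., 17., 18.]))
-90 58 -40 (np.float64(13.802943643664712), array([  4.,  15., -44.,  73., -23.,  68.]), array([17., 17., 15., 15.]))
-90 58 -30 (np.float64(9.695121061068349), array([ -2.,  13., -47.,  86., -14.,  70.]), array([15., 14., 13., 13.]))
```

```bash
cat > path.py <<'E'
from ik import *
from scipy.spatial.transform import Slerp
import sys
s=r.get_state(); q=s['joints']; x0=s['tcp_pos'];R0=Ro.from_euler('xyz',s['eef_rot'],degrees=True)
print('fk err',(fk(q)[0]-x0).round(4))
x1,M=pose(-38,56,-90,-.07,.022,v)
go(x1,M)
for f in (.25,.5,.75,1):
    rv=(R0.inv()*Ro.from_matrix(M)).as_rotvec(); q,c=ik(x0+f*(x1-x0),(R0*Ro.from_rotvec(f*rv)).as_matrix(),q); print(f,q.round(0),c)
for ins in(-.04,0,.018): q,c=ik(*pose(-38,56,-90,ins,.022,v),q); print(ins,q.round(0),c)
E
python3 path.py
```

```text
fk err [0.0035 0.0007 0.0001]
xyz [ 1.7  -1.93 -0.19] rot [ -7.7  -6.3 -75. ] target [ 0.6688 -0.1069  0.2327] now [ 0.6112 -0.1475  0.2007] [179.4 -33.  -20.3] F [-0.1 -0.9  0.2] j [ -5.   1. -55.  80.  -9.  -3.] t 4.95
0.25 [  5.   2. -51.  62. -18.  26.] 3.253600161262175e-25
0.5 [  9.   4. -48.  57. -23.  46.] 8.907079325400976e-29
0.75 [ 12.   5. -45.  57. -28.  63.] 1.3837540753645273e-24
1 [ 14.   6. -44.  59. -31.  79.] 7.060271351557882e-27
-0.04 [ 10.   9. -45.  66. -27.  74.] 1.2560978536033847e-23
0 [  4.  12. -47.  79. -22.  65.] 1.0385021389073836e-23
0.018 [  0.  14. -47.  86. -20.  61.] 1.657314720036811e-21
```

```bash
python3 -m crank '[{"xyz":[0.7,0,-1.1],"delta_rot":[0,0,0],"claw":0},{"xyz":[0.9,-0.2,-1.1],"delta_rot":[-0.8,-0.6,-7.5],"claw":0},{"xyz":[1.2,-0.5,-1.1],"delta_rot":[-1.6,-1.3,-15],"claw":0},{"xyz":[1.4,-0.8,-1.1],"delta_rot":[-2.4,-1.9,-22.5],"claw":0},{"xyz":[1.6,-1.1,-1.1],"delta_rot":[-3.1,-2.5,-30],"claw":0},{"xyz":[1.8,-1.4,-1.1],"delta_rot":[-3.9,-3.2,-37.5],"claw":0},{"xyz":[2,-1.7,-1.1],"delta_rot":[-4.7,-3.8,-45],"claw":0},{"xyz":[2.2,-1.9,-1.1],"delta_rot":[-5.4,-4.4,-52.5],"claw":0},{"xyz":[2.3,-1.9,-1.1],"delta_rot":[-6.2,-5.1,-60],"claw":0},{"xyz":[2.4,-1.9,-1.1],"delta_rot":[-7,-5.7,-67.5],"claw":0},{"xyz":[2.4,-1.9,-1.3],"delta_rot":[-7.7,-6.3,-75],"claw":0},{"xyz":[2.1,-1.9,-0.8],"delta_rot":[-7.7,-6.3,-75],"claw":0},{"xyz":[1.7,-1.9,-0.2],"delta_rot":[-7.7,-6.3,-75],"claw":0},{"xyz":[1.7,-1.9,-0.2],"delta_rot":[-7.7,-6.3,-75],"claw":0},{"xyz":[1.7,-1.9,-0.2],"delta_rot":[-7.7,-6.3,-75],"claw":0}]'
python3 - <<'E'
from ik import *
from plant import optics
go(*pose(-38,56,-90,-.07,.022,v)); go(*pose(-38,56,-90,-.02,.022,v))
im=optics.capture('wrist')['img']
b=optics.capture('side')['img'][150:300,200:400]; c=optics.capture('scene')['img'][140:290,180:330]
o=np.zeros((600,800,3),np.uint8); o[:300,:400]=cv2.resize(b,None,fx=2,fy=2); o[300:,:300]=cv2.resize(c,None,fx=2,fy=2); o[:288,400:784]=cv2.resize(im,None,fx=.75,fy=.75); cv2.imwrite('pics/w2.png',o)
E
```

```text
time_s: 6.82
tcp_pos: [0.6688, -0.1061, 0.2335]
eef_rot: [146.0, -0.0, 52.1]
contact_force: [0.3, -0.5, -0.1]
gripper_width: 0.0878
gripper_force: 0.0
xyz [-0.02 -0.    0.03] rot [-0.  -0.1  0.1] target [ 0.6688 -0.1069  0.2327] now [ 0.6688 -0.1061  0.2335] [146.   -0.   52.1] F [ 0.3 -0.5 -0.1] j [ 14.   7. -43.  58. -31.  79.] t 6.825
xyz [-0.02 -0.    1.7 ] rot [-0.  -0.1  0.1] target [ 0.6908 -0.1242  0.1912] now [ 0.6688 -0.1061  0.2335] [146.   -0.   52.1] F [ 0.3 -0.5 -0.1] j [ 14.   7. -43.  58. -31.  79.] t 6.825
```

View pics/w2.png

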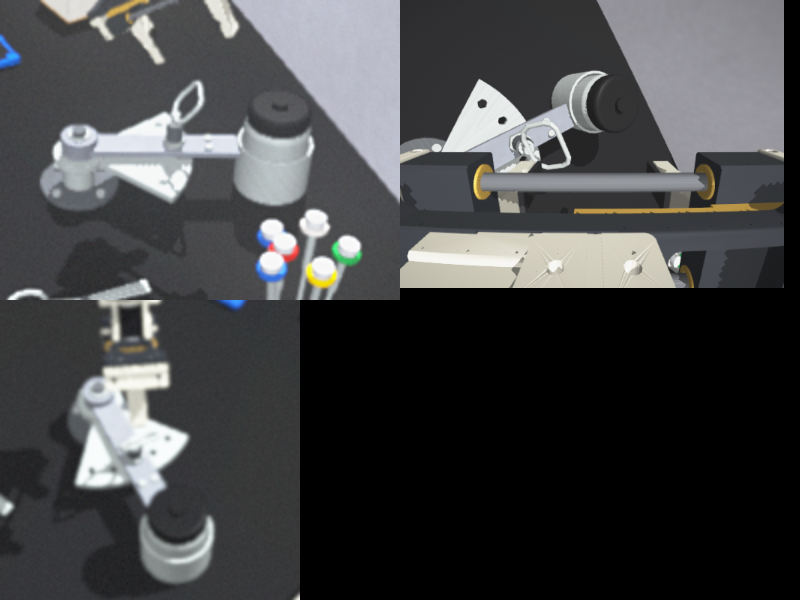

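```bash
python3 - <<'E'
from ik import *
from plant import optics
s=r.get_state();Rc=Ro.from_euler('xyz',s['eef_rot'],degrees=True).as_matrix();x=s['tcp_pos']
im=optics.capture('side')['img']; x0,y0=240,120
o=cv2.resize(im[y0:y0+100,x0:x0+130],None,fx=6,fy=6,interpolation=cv2.INTER_CUBIC)
for sy in(-1,1):
    P=[x+Rc@[a,sy*b,c] for c in(0,-.03) for a,b in((-.0095,.044),(.0095,.044),(.0095,.065),(-.0095,.065))]
    g=np.int32((proj('side',P)-[x0,y0]+.5)*6)
    cv2.polylines(o,[g[:4]],True,(0,0,255),1);cv2.polylines(o,[g[4:]],True,(0,255,0),1)
cv2.polylines(o,[np.int32((proj('side',ringpts(v))-[x0,y0]+.5)*6)],False,(255,0,0),1)
cv2.imwrite('pics/t.png',o)
E
```

```text
(no output)
```

View pics/t.png

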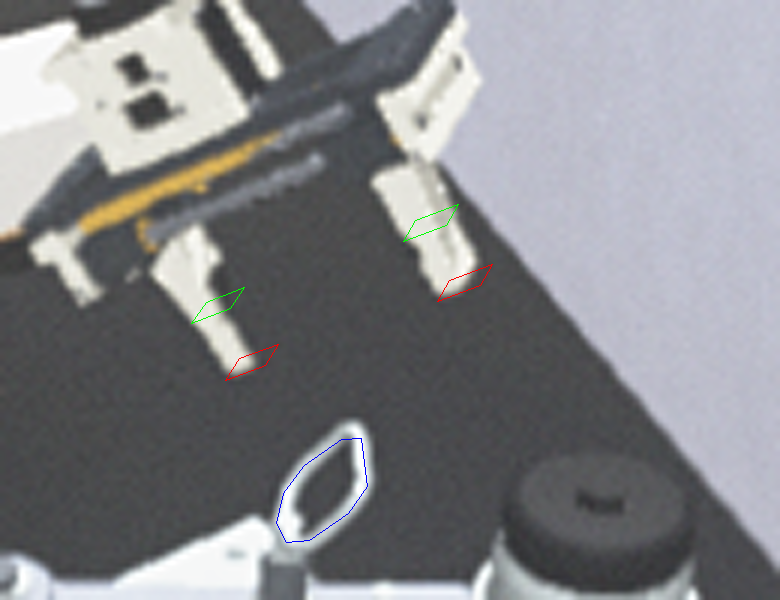

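The fingers appear at (240,370) and (455,285). Relative to the model, the lower fingertip is about 1.5 px low-inward of the ring. So I'll aim about 3 mm closer to the bar than planned.

```bash
python3 - <<'E'
from ik import *
go(*pose(-38,56,-90,-.01,.019,v));go(*pose(-38,56,-90,.022,.019,v))
E
```

```text
xyz [0.01 0.09 1.99] rot [-0.  -0.1  0.1] target [ 0.6971 -0.1282  0.1852] now [ 0.6688 -0.1065  0.2331] [146.   -0.   52.1] F [ 0.5 -0.8 -0.1] j [ 14.   7. -43.  58. -31.  79.] t 7.025
xyz [0.01 0.09 3.05] rot [-0.  -0.1  0.1] target [ 0.7112 -0.1392  0.1587] now [ 0.6688 -0.1065  0.2331] [146.   -0.   52.1] F [ 0.5 -0.8 -0.1] j [ 14.   7. -43.  58. -31.  79.] t 7.025
```

```bash
python3 -m crank '[{"xyz":[0,0.1,0.6],"delta_rot":[0,0,0],"claw":0},{"xyz":[0,0.1,1.2],"delta_rot":[0,0,0],"claw":0},{"xyz":[0,0.1,1.8],"delta_rot":[0,0,0],"claw":0},{"xyz":[0,0.1,2.1],"delta_rot":[0,0,0],"claw":0},{"xyz":[0,0.1,2.3],"delta_rot":[0,0,0],"claw":0},{"xyz":[0,0.1,2.3],"delta_rot":[0,0,0],"claw":0}]'
python3 - <<'E'
from ik import *
from plant import optics
go(*pose(-38,56,-90,.022,.019,v))
im=optics.capture('wrist')['img'][100:290]
b=optics.capture('side')['img'][140:240,260:360]; c=optics.capture('scene')['img'][170:250,210:290]
f=lambda x,s:cv2.resize(x,None,fx=s,fy=s,interpolation=cv2.INTER_CUBIC)
o=np.zeros((600,800,3),np.uint8); o[:400,:400]=f(b,4); o[:320,405:725]=f(c,4); o[405:595,:512]=im; cv2.imwrite('pics/w3.png',o)
E
```

```text
time_s: 7.78
tcp_pos: [0.7007, -0.1326, 0.1764]
eef_rot: [146.1, 0.1, 52.0]
contact_force: [-0.3, -0.0, 0.4]
gripper_width: 0.0876
gripper_force: 0.0
xyz [0.04 0.01 0.72] rot [-0.1  0.   0.1] target [ 0.7112 -0.1392  0.1587] now [ 0.7007 -0.1326  0.1764] [1.461e+02 1.000e-01 5.200e+01] F [-0.3 -0.   0.4] j [  4.  12. -46.  77. -23.  67.] t 7.775
```

View pics/w3.png

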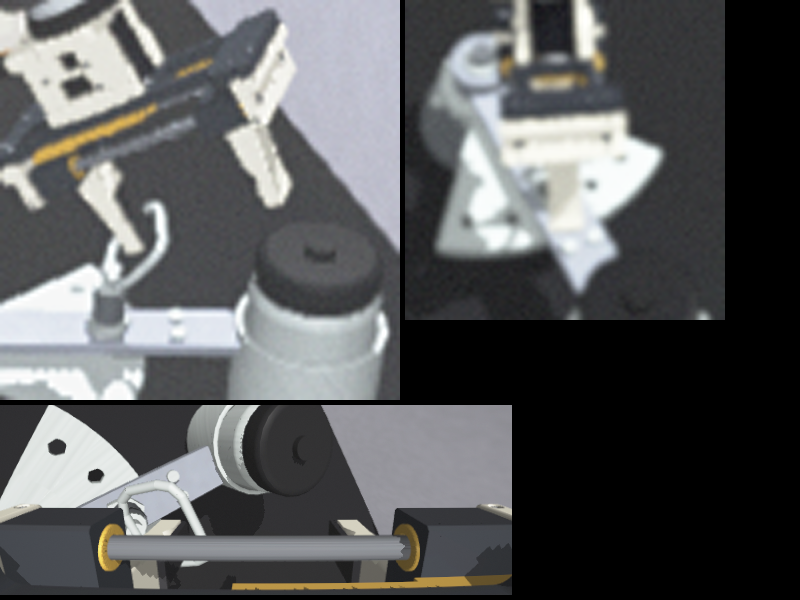

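The lower fingertip (130,248 in the side crop) is inside the ring outline, with the near leg and top bar clear of it. There is no contact force, so I'll insert fully.

```bash
python3 -m crank '[{"xyz":[0,0,0.3],"delta_rot":[0,0,0],"claw":0},{"xyz":[0,0,0.6],"delta_rot":[0,0,0],"claw":0},{"xyz":[0,0,0.75],"delta_rot":[0,0,0],"claw":0},{"xyz":[0,0,0.75],"delta_rot":[0,0,0],"claw":0}]'
python3 - <<'E'
from ik import *
x,M=pose(-38,56,-90,.022,.019,v); go(x,M); go(r.get_state()['tcp_pos']+[0,0,.01],M)
E
```

```text
time_s: 8.43
tcp_pos: [0.7106, -0.1402, 0.1578]
eef_rot: [146.1, 0.1, 52.1]
contact_force: [-0.3, -0.3, 0.5]
gripper_width: 0.088
gripper_force: 0.0
xyz [ 0.04  0.01 -0.03] rot [-0.1  0.   0.1] target [ 0.7112 -0.1392  0.1587] now [ 0.7106 -0.1402  0.1578] [1.461e+02 1.000e-01 5.210e+01] F [-0.3 -0.3  0.5] j [  1.  14. -46.  85. -20.  61.] t 8.425
xyz [-0.    0.19 -0.28] rot [-0.1  0.   0.1] target [ 0.7106 -0.1402  0.1678] now [ 0.7106 -0.1402  0.1578] [1.461e+02 1.000e-01 5.210e+01] F [-0.3 -0.3  0.5] j [  1.  14. -46.  85. -20.  61.] t 8.425
```

```bash
python3 -m crank '[{"xyz":[0,0.07,-0.1],"delta_rot":[0,0,0],"claw":0},{"xyz":[0,0.13,-0.19],"delta_rot":[0,0,0],"claw":0},{"xyz":[0,0.19,-0.28],"delta_rot":[0,0,0],"claw":0},{"xyz":[0,0.19,-0.28],"delta_rot":[0,0,0],"claw":0}]'
```

```text
time_s: 8.93
tcp_pos: [0.7095, -0.1396, 0.1666]
eef_rot: [146.2, 0.1, 52.1]
contact_force: [-4.5, 2.2, -5.0]
gripper_width: 0.0875
gripper_force: 3.3
```

```bash
python3 -m crank '[{"xyz":[0,0.04,-0.06],"delta_rot":[0,0,0],"claw":0},{"xyz":[0,0.08,-0.11],"delta_rot":[0,0,0],"claw":0},{"xyz":[0,0.08,-0.11],"delta_rot":[0,0,0],"claw":0}]'
```

```text
time_s: 9.3
tcp_pos: [0.7096, -0.1398, 0.1705]
eef_rot: [146.2, 0.1, 52.1]
contact_force: [-6.4, 2.5, -7.2]
gripper_width: 0.0878
gripper_force: 4.7
```

```bash
python3 -m crank '[{"xyz":[0,0.05,-0.07],"delta_rot":[0,0,0],"claw":0},{"xyz":[0,0.1,-0.14],"delta_rot":[0,0,0],"claw":0},{"xyz":[0,0.13,-0.19],"delta_rot":[0,0,0],"claw":0},{"xyz":[0,0.13,-0.19],"delta_rot":[0,0,0],"claw":0}]'
python3 - <<'E'
from ik import *
from plant import optics
im=optics.capture('side')['img'];cv2.imwrite('pics/side_l.png',im)
o=np.zeros((400,800,3),np.uint8)
for i,a in enumerate((cv2.imread('pics/side0.png'),im)): o[:,400*i:400*i+400]=cv2.resize(a[150:250,260:360],None,fx=4,fy=4,interpolation=cv2.INTER_CUBIC)
cv2.imwrite('pics/l1.png',o)
E
```

```text
time_s: 9.8
tcp_pos: [0.7096, -0.1398, 0.1771]
eef_rot: [146.2, 0.1, 52.1]
contact_force: [-6.0, 2.3, -8.4]
gripper_width: 0.0878
gripper_force: 4.9
```

View pics/l1.png

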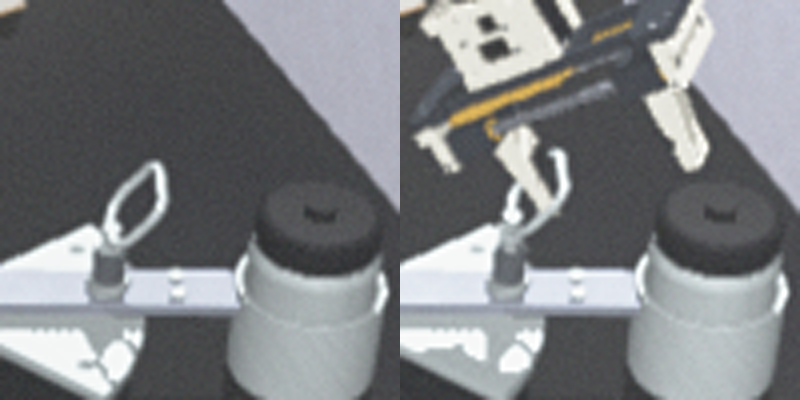

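Side view: the ring is up about 3 px (~9–10 mm) and now hangs on the finger. I'll raise it another 3.5 mm and work out the swing.

```bash
python3 -m crank '[{"xyz":[0,0.03,-0.05],"delta_rot":[0,0,0],"claw":0},{"xyz":[0,0.06,-0.1],"delta_rot":[0,0,0],"claw":0},{"xyz":[0,0.06,-0.1],"delta_rot":[0,0,0],"claw":0}]'
python3 - <<'E'
from ik import *
s=r.get_state();Rc=Ro.from_euler('xyz',s['eef_rot'],degrees=True).as_matrix()
for a in (3,6,9,12,15,18,21):
    w=v.copy();w[2]-=np.radians(a); d=pt(w,.158,0,0)-pt(v,.158,0,0); print(a,(Rc.T@d/.03).round(2))
E
```

```text
time_s: 10.22
tcp_pos: [0.7095, -0.1397, 0.1806]
eef_rot: [146.2, 0.1, 52.1]
contact_force: [-5.9, 2.1, -10.2]
gripper_width: 0.0874
gripper_force: 4.8
3 [-0.26  0.07  0.05]
6 [-0.53  0.13  0.09]
9 [-0.8   0.18  0.13]
12 [-1.07  0.22  0.15]
15 [-1.34  0.25  0.17]
18 [-1.62  0.26  0.18]
21 [-1.89  0.26  0.18]
```

```bash
python3 -m crank '[{"xyz":[-0.13,0.04,0.02],"delta_rot":[0,0,0],"claw":0},{"xyz":[-0.26,0.07,0.05],"delta_rot":[0,0,0],"claw":0},{"xyz":[-0.4,0.1,0.07],"delta_rot":[0,0,0],"claw":0},{"xyz":[-0.53,0.13,0.09],"delta_rot":[0,0,0],"claw":0},{"xyz":[-0.67,0.15,0.11],"delta_rot":[0,0,0],"claw":0},{"xyz":[-0.8,0.18,0.13],"delta_rot":[0,0,0],"claw":0},{"xyz":[-0.94,0.2,0.14],"delta_rot":[0,0,0],"claw":0},{"xyz":[-0.94,0.2,0.14],"delta_rot":[0,0,0],"claw":0},{"xyz":[-0.94,0.2,0.14],"delta_rot":[0,0,0],"claw":0}]'
cat > ang.py <<'E'
# arm angle from the dark lid in both fixed views
from fit import *
from plant import optics
def lid(im,c):
    x,y=c; g=cv2.cvtColor(im,cv2.COLOR_BGR2GRAY)
    return g
def view(name,a):
    import sys
    o=np.zeros((400,800,3),np.uint8)
    for i,(n,(x,y)) in enumerate((('side',(270,150)),('scene',(205,185)))):
        im=optics.capture(n)['img']; c=cv2.resize(im[y:y+100,x:x+100],None,fx=4,fy=4,interpolation=cv2.INTER_CUBIC)
        for da,col in ((a,(0,255,0)),(15,(0,0,255))):
            w=v.copy();w[2]-=np.radians(da)
            t=np.linspace(0,2*np.pi,40); ci=np.array([pt(w,.27+.052*np.cos(k),.052*np.sin(k),.082) for k in t])
            cv2.polylines(c,[np.int32((proj(n,ci)-[x,y]+.5)*4)],True,col,1)
        o[:,400*i:400*i+400]=c
    cv2.imwrite(name,o)
E
python3 -c "
from ang import *
view('pics/a1.png',10)"
```

```text
time_s: 11.35
tcp_pos: [0.6979, -0.1672, 0.1811]
eef_rot: [146.2, 0.2, 52.0]
contact_force: [-6.8, 1.4, -10.9]
gripper_width: 0.0876
gripper_force: 5.1
```

View pics/a1.png

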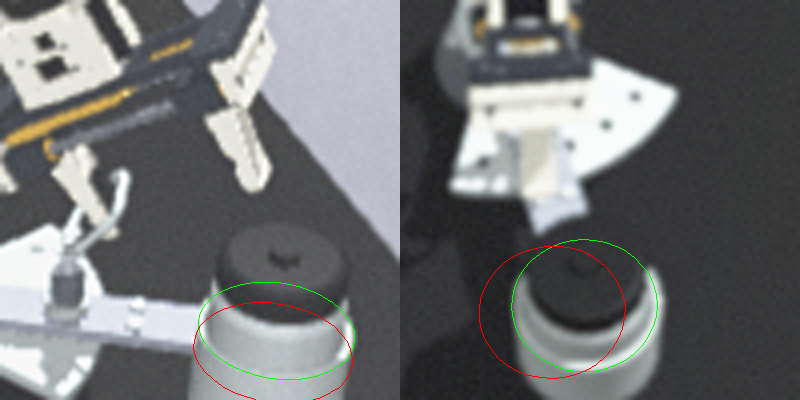

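The green ring, drawn at 10°, matches the cup rim in both views, so the arm is at about 9.5–10°. From here I'll measure the angle numerically by template matching on the lid.

```bash
cat > meas.py <<'E'
from fit import *
from plant import optics,r
from scipy.optimize import minimize_scalar
def match(im,ref,b):
    x,y,w,h=b; m=20
    I=cv2.resize(im,None,fx=4,fy=4,interpolation=cv2.INTER_CUBIC); T=cv2.resize(ref,None,fx=4,fy=4,interpolation=cv2.INTER_CUBIC)[4*y:4*(y+h),4*x:4*(x+w)]
    s=cv2.matchTemplate(I,T,cv2.TM_CCOEFF_NORMED); _,sc,_,l=cv2.minMaxLoc(s); return np.array([l[0]/4-x,l[1]/4-y]),sc
def angle():
    out=[]
    for n,b in (('side',(320,193,42,22)),('scene',(256,244,34,37))):
        d,sc=match(optics.capture(n)['img'],cv2.imread(f'pics/{n}0.png'),b)
        f=lambda a:proj(n,pt([v[0],v[1],v[2]-np.radians(a)],.27,0,.14))[0]-proj(n,pt(v,.27,0,.14))[0]
        o=minimize_scalar(lambda a:((f(a)-d)**2).sum(),bounds=(-10,40),method='bounded'); out.append((n,round(o.x,2),round(o.fun**.5,2),round(sc,2)))
    s=r.get_state(); print(out,s['tcp_pos'].round(4),s['contact_force'].round(1),s['gripper_force'],s['time_s'])
if __name__=='__main__': angle()
E
python3 meas.py
```

```text
[('side', np.float64(31.38), np.float64(133.28), 0.87), ('scene', np.float64(10.37), np.float64(0.36), 0.98)] [ 0.6979 -0.1672  0.1811] [-5.3  1.8 -9.9] 5.076997876167297 11.55
```

```bash
sed -i "s/_,sc,_,l=cv2/M=np.full_like(s,-1);a,c=4*y,4*x;M[max(0,a-20):a+120,max(0,c-120):c+120]=s[max(0,a-20):a+120,max(0,c-120):c+120];s=M;_,sc,_,l=cv2/" meas.py
python3 -m crank '[{"xyz":[-0.1,0.02,0.01],"delta_rot":[0,0,0],"claw":0},{"xyz":[-0.2,0.03,0.02],"delta_rot":[0,0,0],"claw":0},{"xyz":[-0.3,0.04,0.03],"delta_rot":[0,0,0],"claw":0},{"xyz":[-0.36,0.05,0.03],"delta_rot":[0,0,0],"claw":0},{"xyz":[-0.36,0.05,0.03],"delta_rot":[0,0,0],"claw":0}]'; python3 meas.py
```

```text
time_s: 12.18
tcp_pos: [0.6929, -0.1761, 0.1812]
eef_rot: [146.2, 0.1, 52.1]
contact_force: [-5.1, 4.6, -10.2]
gripper_width: 0.0873
gripper_force: 5.6
[('side', np.float64(7.1), np.float64(5.39), 0.85), ('scene', np.float64(13.83), np.float64(0.66), 0.98)] [ 0.6929 -0.1761  0.1811] [-5.4  4.1 -9.7] 5.618660598993301 12.275
```

```bash
python3 -m crank '[{"xyz":[-0.05,0,0],"delta_rot":[0,0,0],"claw":0},{"xyz":[-0.1,0.01,0],"delta_rot":[0,0,0],"claw":0},{"xyz":[-0.1,0.01,0],"delta_rot":[0,0,0],"claw":0}]'; python3 meas.py
python3 - <<'E'
from ik import *
s=r.get_state();Rc=Ro.from_euler('xyz',s['eef_rot'],degrees=True).as_matrix();print(Rc.T@[0,0,-.001/.03])
E
```

```text
time_s: 12.65
tcp_pos: [0.6913, -0.1784, 0.1813]
eef_rot: [146.2, 0.1, 52.1]
contact_force: [-4.9, 4.9, -10.5]
gripper_width: 0.0874
gripper_force: 5.7
[('side', np.float64(7.72), np.float64(5.89), 0.86), ('scene', np.float64(14.85), np.float64(0.61), 0.98)] [ 0.6913 -0.1784  0.1813] [-6.1  4.5 -9.7] 5.661828964948654 12.75
[ 6.36357923e-05 -1.85521165e-02  2.76934294e-02]
```

```bash
python3 -m crank '[{"xyz":[0,-0.04,0.06],"delta_rot":[0,0,0],"claw":0},{"xyz":[0,-0.07,0.11],"delta_rot":[0,0,0],"claw":0},{"xyz":[0,-0.11,0.17],"delta_rot":[0,0,0],"claw":0},{"xyz":[0,-0.15,0.22],"delta_rot":[0,0,0],"claw":0},{"xyz":[0,-0.15,0.22],"delta_rot":[0,0,0],"claw":0}]'; python3 meas.py
```

```text
time_s: 13.38
tcp_pos: [0.6914, -0.1784, 0.1735]
eef_rot: [146.2, 0.1, 52.1]
contact_force: [-5.8, 3.4, -8.0]
gripper_width: 0.0876
gripper_force: 5.5
[('side', np.float64(9.63), np.float64(8.23), 0.84), ('scene', np.float64(14.85), np.float64(0.61), 0.98)] [ 0.6914 -0.1784  0.1735] [-6.1  2.9 -8.7] 5.504608154296875 13.475
```

```bash
python3 -m crank '[{"xyz":[0,-0.04,0.06],"delta_rot":[0,0,0],"claw":0},{"xyz":[0,-0.07,0.11],"delta_rot":[0,0,0],"claw":0},{"xyz":[0,-0.11,0.17],"delta_rot":[0,0,0],"claw":0},{"xyz":[0,-0.11,0.17],"delta_rot":[0,0,0],"claw":0}]'; python3 meas.py
```

```text
time_s: 13.98
tcp_pos: [0.6915, -0.1784, 0.1676]
eef_rot: [146.2, 0.1, 52.1]
contact_force: [-7.2, 3.7, -7.4]
gripper_width: 0.0878
gripper_force: 5.6
[('side', np.float64(11.01), np.float64(10.14), 0.83), ('scene', np.float64(14.85), np.float64(0.61), 0.98)] [ 0.6915 -0.1784  0.1677] [-8.3  4.  -7.3] 5.540314614772797 14.075
```

```bash
python3 -m crank '[{"xyz":[0,-0.06,0.08],"delta_rot":[0,0,0],"claw":0},{"xyz":[0,-0.12,0.17],"delta_rot":[0,0,0],"claw":0},{"xyz":[0,-0.18,0.26],"delta_rot":[0,0,0],"claw":0},{"xyz":[0,-0.22,0.33],"delta_rot":[0,0,0],"claw":0},{"xyz":[0,-0.22,0.33],"delta_rot":[0,0,0],"claw":0}]'; python3 meas.py
```

```text
time_s: 14.7
tcp_pos: [0.693, -0.1795, 0.1576]
eef_rot: [146.0, 0.0, 52.0]
contact_force: [-0.1, -0.1, 0.2]
gripper_width: 0.088
gripper_force: 0.0
[('side', np.float64(12.87), np.float64(13.02), 0.82), ('scene', np.float64(14.85), np.float64(0.61), 0.98)] [ 0.6927 -0.1793  0.1573] [-0.1  0.4  0.4] 0.0 14.8
```

```bash
python3 -m crank '[{"xyz":[0.05,0,-0.2],"delta_rot":[0,0,0],"claw":0},{"xyz":[0.1,0,-0.5],"delta_rot":[0,0,0],"claw":0},{"xyz":[0.1,0,-0.8],"delta_rot":[0,0,0],"claw":0},{"xyz":[0.1,0,-1.2],"delta_rot":[0,0,0],"claw":0},{"xyz":[0.1,0,-1.8],"delta_rot":[0,0,0],"claw":0},{"xyz":[0.1,0,-2.4],"delta_rot":[0,0,0],"claw":0},{"xyz":[0.1,0,-3],"delta_rot":[0,0,0],"claw":0},{"xyz":[0.1,0,-3],"delta_rot":[0,0,0],"claw":0}]'; python3 meas.py
python3 - <<'E'
# ring height: compare ring patch with model at swing 15 (plunger l)
from fit import *
from plant import optics
im=cv2.cvtColor(optics.capture('side')['img'],cv2.COLOR_BGR2GRAY).astype(float); im=cv2.GaussianBlur(im,(0,0),.7)
def sc(a,l,im):
    w=v.copy();w[2]-=np.radians(a);R_=ringpts(w,l);P=np.concatenate([R_[i]+(R_[i+1]-R_[i])*np.linspace(0,1,12)[:,None] for i in range(len(R_)-1)])
    g=np.float32(proj('side',P)); return cv2.remap(np.float32(im),g[:,0],g[:,1],cv2.INTER_LINEAR).mean()
L=np.arange(-.008,.0221,.002)
i0=cv2.GaussianBlur(cv2.imread('pics/side0.png',0).astype(float),(0,0),.7)
print(L*1000);print([int(sc(0,l,i0)) for l in L]);
for a in (14.3,15,15.7): print(a,[int(sc(a,l,im)) for l in L])
E
```

```text
time_s: 15.8
tcp_pos: [0.6552, -0.1445, 0.233]
eef_rot: [146.0, -0.1, 52.1]
contact_force: [0.5, 0.7, 0.3]
gripper_width: 0.0873
gripper_force: 0.0
[('side', np.float64(-6.0), np.float64(2.56), 0.87), ('scene', np.float64(14.85), np.float64(0.61), 0.98)] [ 0.6548 -0.1452  0.2313] [-0.7  0.5 -0.4] 0.0 15.9
[-8. -6. -4. -2.  0.  2.  4.  6.  8. 10. 12. 14. 16. 18. 20. 22.]
[150, 160, 169, 178, 182, 182, 175, 165, 151, 138, 126, 117, 110, 105, 102, 100]
14.3 [185, 194, 202, 206, 206, 200, 190, 178, 165, 155, 147, 141, 137, 134, 132, 130]
15 [182, 190, 199, 206, 208, 205, 196, 185, 172, 160, 151, 144, 139, 136, 134, 132]
15.7 [178, 187, 196, 204, 209, 208, 202, 192, 179, 166, 154, 147, 141, 138, 136, 134]
```

```bash
python3 -c "
from plant import job
print(job.close_job())"
```

```text
the job is handed in; nothing more can be done
None
```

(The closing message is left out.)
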